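# Move the oiled drone parts from the drying tray to the finishing rack, keeping their order

### The arm

A 6-joint arm with a two-finger parallel gripper is mounted at the origin on the work surface. World frame = base frame: x ahead of the robot, y to its left, z up, the work surface at z = 0. Lengths are in m, angles in degrees, forces in N, time in s.
With the tool pointing down it reaches from about 0.4 to 0.825 m from the base axis. Payload 7 kg.
Tool frame: the origin (TCP) lies midway between the tips of the shut fingers; the grasp point (between the pads) lies hold_point_z behind it (hold_point_z is the distance from the TCP to the grasp point, in m); z points along the fingers, y is the line along which they close (so a half turn about z gives the same grasp; the last joint's range is limited). The gripper opens to 88 mm and grips with 3 to 60 N. Pads are 19 mm wide; open, the fingers measure 130 mm over their backs; the gripper's body (78 mm by 193 mm) begins 47 mm behind the grasp point.
Start: joints at [89.043, 20.546, 0.682, 0, -70.136, -16.507], TCP at [0.203, 0.644, 0.227] pointing down, gripper open.
Joint ranges: [-176.03, 176.03], [-82.01, 121.73], [-58.28, 71.71], [-173.87, 95.51], [-174.79, -0.11], [-173.66, 173.66]. Speed limits (degrees/s): [136.94, 136.94, 172.46, 180, 180, 180].

### API

Orientations are given as [roll, pitch, yaw] about the fixed x, y, z axes, in that order (R = Rz(yaw) Ry(pitch) Rx(roll)).
In Python, from plant import * gives the robot as it stands.
- The arm moves only by the tool step_arm, never from a script. Its argument "steps" is a list that holds one entry, the list of rows, each a list of 6 numbers: the shift along the tool's x, y, z scaled (see below), then the turn, a rotation vector about the tool's x, y, z scaled (see below). In form: [[[tx, ty, tz, wx, wy, wz], ...]]. A call has 1 to 20 rows; each row is the pose to reach, as a shift and turn from the pose commanded when the call began, along the tool's axes at that moment; what a row does not reach only later rows make up. The controller multiplies each number of a shift by 100 mm and each number of a turn by 0.5 rad. A row lasts 1/10 s, in which the tool goes at most 50 mm and 8.59 degrees, less where a joint would pass 70% of its speed; a pose out of reach is approached as far as the arm can. A call with a number of a shift or a turn outside -1 to 1 is refused whole. A call with a gripper value outside its range is refused whole. "jaw" is the closure in counts, from 0 (fully open) to 255 (shut), set as the call begins (left out, the last holds). The fingers move at their own pace and stop on an object; the grip force is fixed at half the most. Time passes only in rows, so rows that repeat a pose let the fingers close. It gives the time, the measured TCP pose, the force, the opening and the grip force at its end, in the units of the state.
- get_obs(): the state, without advancing time (a new reading comes with each control period).
- snapshot(name): name is "scene" or "top" or "wrist"; returns (picture, depth): 400x640x3 uint8, red, green, blue; 400x640 float32, m along the optical axis (not along the pixel's ray), 0 where there is no reading.
- calibration(name): a dict with "mtx" (3x3 intrinsics, pixels), "rvec" (rotation vector, rad) and "tvec" (3), from world to camera coordinates, as OpenCV has them. Camera axes: x right, y down, z forward; pixel columns grow to the right and rows downward; lengths in m; the calibration is good to about 2 mm. A picture is of the moment at which its call begins: read the wrist's pose just before it. calibration takes no time and is no camera call; for the wrist camera it gives the pose at the moment of the call.
- close_job(): hands the job in; it is judged then, once.
The state is a dict: "clock": time; "joint_pos": joint angles; "qvel": joint speeds; "tau": joint torques, N m; "tool_pos": TCP position; "orientation": TCP orientation; "force": force on the tool from outside, world axes, zero at the start; "moment": the same for the moment, N m; "opening": finger opening in m; "gripper_force": force on a finger pad.
Only numpy, scipy, OpenCV 4.12 (cv2) and the standard library are available. Lean on these libraries where they do the work, as an engineer would, in place of code of your own. Each camera call takes 0.05 s, during which the arm holds its last target. There are 200 camera calls.

### The job

The four turned bagpipe parts on the saddles of the steel drying tray are ready for finishing. Move them to the empty notched rack in the same order as they lie now - the part nearest the robot into the notch nearest the robot, and so on to the far end - because only its place in the row tells whose pipe each one is for. Lay each one level and centred across both rails, either end to either side, and let none fall to the bench.

Things in the scene. Friction and masses are not known exactly. Their poses are not given: they have to be found in the camera images.
- stock: Drone stock, dark turned wood: plain straight tube 112 mm long, 32 mm diameter all along (y -56 to +56), a thin brass band at each end, no tenon, no flare; 60 to 120 g. Origin: on its bore axis, mid-barrel; own y runs along the bore. Starts on saddle_1, axis 58 mm above the bench.
- bottom_joint: Bottom joint, dark turned wood, the slenderest part: barrel 22 mm diameter from y = -52 to +52 mm, a thinner cork-wrapped tenon (16 mm diameter, 23 mm long) at both ends; 35 to 70 g. Origin: on its bore axis, mid-barrel; own y runs along the bore. Starts on saddle_2, axis 51 mm above the bench.
- middle_joint: Middle joint, dark turned wood: barrel 26 mm diameter from y = -52 to +52 mm, thicker socket (40 mm diameter, brass rim) from +54 to +82, one tenon (16 mm diameter) from -74 to -52; 52 to 105 g. Origin: on its bore axis, mid-barrel; own y runs along the bore. Starts on saddle_3, axis 53 mm above the bench.
- bell_joint: Bell joint, dark turned wood: barrel 26 mm diameter from y = -52 to +50 mm, flaring to a bell 54 mm wide at +68 to +90, one tenon (16 mm diameter) from -72 to -52; 60 to 120 g, slightly heavier towards the bell. Origin: on its bore axis, mid-barrel; own y runs along the bore. Starts on saddle_4, axis 53 mm above the bench.
- drying_tray: Shallow steel drip tray, 345 (x) by 190 (y) by 14 mm, floor 3 mm thick, fixed. Origin: centre of its underside, on the bench. Its long x axis points roughly away from the robot; four saddles stand in it in a row at x = -117 (nearest the robot), -39, +39, +117 mm, y = 0.
- finishing_rack: Empty pale plywood rack, fixed, 312 (x) by 86 by 54 mm high: two rails 10 mm thick at y = -38 and +38 mm, open between. Origin: centre of underside, on the bench; x points roughly away from the robot. V notches (90 deg, 44 mm wide at the top, bottom 32 mm above the bench) at x = -117 (nearest the robot), -39, +39, +117 mm: a barrel of radius r rests with its axis 32 mm + 1.414 r up.
- saddle_1: Plywood saddle on which the stock starts, 60 (x) by 86 (y) by 54 mm, fixed in the tray; it stays there and marks the stock's place in the row. Two V-notched boards 10 mm thick at y = -38 and +38 mm, open between but for a bar 8 mm high. Origin: centre of underside, 3 mm above the bench; axes as the tray's.
- saddle_2: Plywood saddle on which the bottom_joint starts, 60 (x) by 86 (y) by 54 mm, fixed in the tray; it stays there and marks the bottom_joint's place in the row. Two V-notched boards 10 mm thick at y = -38 and +38 mm, open between but for a bar 8 mm high. Origin: centre of underside, 3 mm above the bench; axes as the tray's.
- saddle_3: Plywood saddle on which the middle_joint starts, 60 (x) by 86 (y) by 54 mm, fixed in the tray; it stays there and marks the middle_joint's place in the row. Two V-notched boards 10 mm thick at y = -38 and +38 mm, open between but for a bar 8 mm high. Origin: centre of underside, 3 mm above the bench; axes as the tray's.
- saddle_4: Plywood saddle on which the bell_joint starts, 60 (x) by 86 (y) by 54 mm, fixed in the tray; it stays there and marks the bell_joint's place in the row. Two V-notched boards 10 mm thick at y = -38 and +38 mm, open between but for a bar 8 mm high. Origin: centre of underside, 3 mm above the bench; axes as the tray's.

How it is judged (in metres and radians):
At the end, for the whole second after the job is handed in: Each part rests, released, in the rack notch with the same number from the robot's end as its own saddle in the tray: origin within 10 mm of the notch along the rack, 14 mm of midway between the rails and 6 mm of its resting height, axis within 0.12 rad of square to the rack (((x of saddle_1 in the frame of drying_tray between -0.147 and -0.087 m and x of stock in the frame of finishing_rack between -0.127 and -0.107 m) or (x of saddle_1 in the frame of drying_tray between -0.069 and -0.009 m and x of stock in the frame of finishing_rack between -0.049 and -0.029 m) or (x of saddle_1 in the frame of drying_tray between 0.009 and 0.069 m and x of stock in the frame of finishing_rack between 0.029 and 0.049 m) or (x of saddle_1 in the frame of drying_tray between 0.087 and 0.147 m and x of stock in the frame of finishing_rack between 0.107 and 0.127 m)) and y of stock in the frame of finishing_rack between -0.014 and 0.014 m and z of stock in the frame of finishing_rack between 0.04863 and 0.06063 m and angle between the y axis of each of stock, bottom_joint, middle_joint, bell_joint and the y axis of finishing_rack, either way round below 0.12 rad and linear speed of each of stock, bottom_joint, middle_joint, bell_joint below 0.02 m/s and angular speed of each of stock, bottom_joint, middle_joint, bell_joint below 0.3 rad/s and ((x of saddle_2 in the frame of drying_tray between -0.147 and -0.087 m and x of bottom_joint in the frame of finishing_rack between -0.127 and -0.107 m) or (x of saddle_2 in the frame of drying_tray between -0.069 and -0.009 m and x of bottom_joint in the frame of finishing_rack between -0.049 and -0.029 m) or (x of saddle_2 in the frame of drying_tray between 0.009 and 0.069 m and x of bottom_joint in the frame of finishing_rack between 0.029 and 0.049 m) or (x of saddle_2 in the frame of drying_tray between 0.087 and 0.147 m and x of bottom_joint in the frame of finishing_rack between 0.107 and 0.127 m)) and y of bottom_joint in the frame of finishing_rack between -0.014 and 0.014 m and z of bottom_joint in the frame of finishing_rack between 0.04156 and 0.05356 m and ((x of saddle_3 in the frame of drying_tray between -0.147 and -0.087 m and x of middle_joint in the frame of finishing_rack between -0.127 and -0.107 m) or (x of saddle_3 in the frame of drying_tray between -0.069 and -0.009 m and x of middle_joint in the frame of finishing_rack between -0.049 and -0.029 m) or (x of saddle_3 in the frame of drying_tray between 0.009 and 0.069 m and x of middle_joint in the frame of finishing_rack between 0.029 and 0.049 m) or (x of saddle_3 in the frame of drying_tray between 0.087 and 0.147 m and x of middle_joint in the frame of finishing_rack between 0.107 and 0.127 m)) and y of middle_joint in the frame of finishing_rack between -0.014 and 0.014 m and z of middle_joint in the frame of finishing_rack between 0.04438 and 0.05638 m and ((x of saddle_4 in the frame of drying_tray between -0.147 and -0.087 m and x of bell_joint in the frame of finishing_rack between -0.127 and -0.107 m) or (x of saddle_4 in the frame of drying_tray between -0.069 and -0.009 m and x of bell_joint in the frame of finishing_rack between -0.049 and -0.029 m) or (x of saddle_4 in the frame of drying_tray between 0.009 and 0.069 m and x of bell_joint in the frame of finishing_rack between 0.029 and 0.049 m) or (x of saddle_4 in the frame of drying_tray between 0.087 and 0.147 m and x of bell_joint in the frame of finishing_rack between 0.107 and 0.127 m)) and y of bell_joint in the frame of finishing_rack between -0.014 and 0.014 m and z of bell_joint in the frame of finishing_rack between 0.04438 and 0.05638 m); the robot touches nothing.
It fails at once if a part has fallen off the racks to the bench (its axis less than 35 mm above it) (height (world z) of any of stock, bottom_joint, middle_joint, bell_joint below 0.035 m).
It also fails if it takes over 109 s, if anything falls off the work surface, if the arm or the gripper's body presses on something with over 40 N, if the wrist force passes 120 N, or if a joint passes its speed limit or range.

## Working session

There is one attempt and no reset: what is moved stays moved. The work goes in short steps, Python scripts to look and compute and a tool call to move; the robot and the scene stay as the last step left them, time stands still between calls to the robot, and variables do not carry over. Pictures are saved under pics/ and viewed, at most 14 in all, crops included, and the job is handed in when it is done.

Besides the shell and the picture viewer there is one more tool, called by a JSON object that holds its "fn" and its "kwargs". step_arm: Moves the arm, as the interface text tells. Its arguments: {"type":"object","properties":{"steps":{"type":"array","items":{"type":"array","items":{"type":"array","items":{"type":"number","minimum":-1,"maximum":1}}}},"jaw":{"type":"number"}},"required":["steps"]}

```bash
mkdir -p pics; ls
cat > h.py <<'E'
from plant import *
import numpy as np, cv2
from scipy.spatial.transform import Rotation as R
def world(name,depth,cal,u,v,z=None):
    K=np.array(cal["mtx"]);Rm=cv2.Rodrigues(np.array(cal["rvec"],float))[0];t=np.array(cal["tvec"],float).ravel()
    ray=np.linalg.inv(K)@np.array([u,v,1.0])
    o=-Rm.T@t
    d=Rm.T@ray
    if z is None: return o+d*depth[int(v),int(u)]
    return o+d*(z-o[2])/d[2]
E
python3 - <<'E'
from h import *
o=get_obs();print(o)
try: print(hold_point_z)
except Exception as e: print(e)
for n in("scene","top"):
    c=calibration(n);p,d=snapshot(n);cv2.imwrite(f"pics/{n}0.png",p[:,:,::-1]);np.savez(f"{n}0.npz",p=p,d=d,**{k:np.array(c[k]) for k in("mtx","rvec","tvec")})
E
```

```text
pics
{'clock': 0.0, 'joint_pos': array([ 8.90426631e+01,  2.05937847e+01,  6.32728080e-01, -2.00604441e-02,
       -7.01365813e+01, -1.65071294e+01]), 'qvel': array([-0.0185026 ,  0.00873751, -0.07376958,  0.03982796, -0.00861752,
        0.02410301]), 'tau': array([ 1.92509484e-03, -5.82718456e+01,  2.93036610e+01,  6.99671879e+00,
        6.81074336e-03, -1.57251966e-04]), 'tool_pos': array([0.20245356, 0.64339611, 0.22558842]), 'orientation': array([ 1.79901028e+02, -9.66445231e-03, -1.74712901e+01]), 'force': array([-0.14065855,  0.36675858, -0.32127967]), 'moment': array([ 0.03614359, -0.00423292,  0.00797506]), 'gripper_force': 0.0, 'opening': 0.08754230558839814}
0.0188
```

View pics/scene0.png

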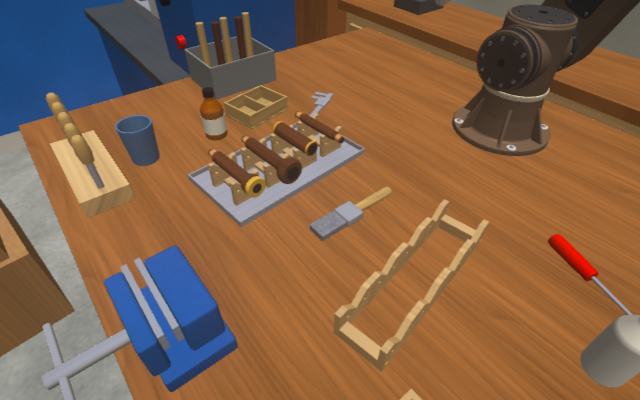

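View pics/top0.png

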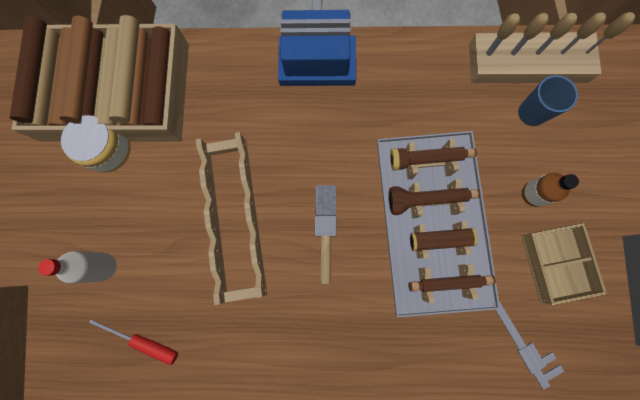

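The top view shows the rows from the robot outward. The bottom joint is nearest (about 452,284), then the stock (443,239), the bell (435,198) and the middle joint with its brass rim (433,157). The rack is on the left, spanning about (198–264, 135–302).

Run:
```python
from h import *
z=np.load("top0.npz");p=z["p"][:,:,::-1]
a=cv2.resize(p[120:325,375:505],None,fx=2.9,fy=2.9,interpolation=cv2.INTER_CUBIC)
b=cv2.resize(p[120:325,180:280],None,fx=2.9,fy=2.9,interpolation=cv2.INTER_CUBIC)
print(a.shape,b.shape)
cv2.imwrite("pics/c0.png",np.hstack([a,b]))
d=z["d"]
for u,v in [(443,239),(300,200),(100,250),(452,284),(433,157)]: print(world("top",d,z,u,v))
```

```text
(594, 377, 3) (594, 290, 3)
[ 0.48564994 -0.20924209  0.07282581]
[ 0.56630742  0.04972175 -0.00128507]
[0.46383548 0.44402502 0.0004939 ]
[ 0.40808881 -0.2254858   0.0588932 ]
[ 0.6365026  -0.19988513  0.06462608]
```

View pics/c0.png

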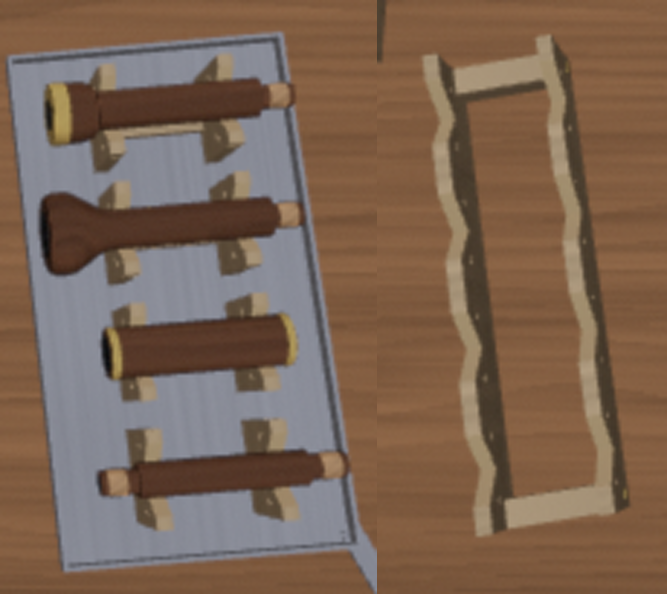

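Run:
```python
from h import *
z=np.load("top0.npz");d=z["d"]
P={"bottom":(.051,(100,483),(346,464),(135,479),(320,467),0),"stock":(.058,(108,352),(292,338),0),
"bell":(.053,(45,234),(301,214),(277,217)),"middle":(.053,(48,114),(293,95),(263,98))}
for n,v in P.items():
    w=[world("",d,z,375+a[0]/2.9,120+a[1]/2.9,v[0]) for a in v[1:] if a]
    w=np.array(w); dv=w[0]-w[1]; L=np.linalg.norm(dv)
    u=dv/L; off={"bottom":75,"stock":56,"bell":72,"middle":74}[n]/1000
    print(n,"len",L.round(4),"origin",(w[1]+u*off).round(4),"mid",((w[0]+w[1])/2).round(4),"angle",np.degrees(np.arctan2(dv[1],dv[0])).round(2), np.linalg.norm(w[-1]-w[1]).round(4))
def rect(u0,u1,v0,v1,zlo,zhi):
    V,U=np.mgrid[v0:v1,u0:u1];pts=np.array([world("",d,z,a,b) for a,b in zip(U.ravel(),V.ravel()) if d[b,a]>0])
    m=(pts[:,2]>zlo)&(pts[:,2]<zhi);print(m.sum(),np.percentile(pts[m,2],[5,50,95]),cv2.minAreaRect(pts[m,:2].astype(np.float32)))
rect(180,280,120,320,.03,.07)
rect(180,280,120,320,.04,.07)
rect(375,505,120,325,.009,.09)
# rack corners by pixel, z=.054 : outer corners
for a in [(46,57),(177,36),(97,534),(252,505),(60,57),(168,36),(113,530),(237,508)]: print(world("",d,z,180+a[0]/2.9,120+a[1]/2.9,.054).round(4))
```

```text
bottom len 0.1502 origin [ 0.409  -0.2278  0.051 ] mid [ 0.409  -0.2277  0.051 ] angle 94.93 0.0159
stock len 0.1134 origin [ 0.4868 -0.2159  0.058 ] mid [ 0.4867 -0.2152  0.058 ] angle 94.78 0.0
bell len 0.1621 origin [ 0.5641 -0.212   0.053 ] mid [ 0.5634 -0.2029  0.053 ] angle 94.81 0.0153
middle len 0.158 origin [ 0.6422 -0.2094  0.053 ] mid [ 0.6417 -0.2045  0.053 ] angle 94.69 0.0194
2514 [0.03225465 0.04680324 0.05471511] ((0.5288926959037781, 0.17914873361587524), (0.31206628680229187, 0.08724167943000793), 10.002082824707031)
1762 [0.04127454 0.05155062 0.05498496] ((0.5288907289505005, 0.1791587769985199), (0.31202104687690735, 0.08716622740030289), 10.036368370056152)
7978 [0.01198141 0.05849409 0.07311444] ((0.5261197090148926, -0.21406659483909607), (0.34611383080482483, 0.19095726311206818), 5.218252182006836)
[0.6733 0.2469 0.054 ]
[0.6878 0.1605 0.054 ]
[0.3685 0.1952 0.054 ]
[0.3868 0.1004 0.054 ]
[0.6733 0.2376 0.054 ]
[0.6878 0.1665 0.054 ]
[0.3709 0.1854 0.054 ]
[0.3849 0.1095 0.054 ]
```

```bash
cat > plan.py <<'E'
# usage: plan.py x y z yaw  x y z yaw ... ; first = commanded now. prints units per call
import sys,numpy as np
a=np.array(sys.argv[1:],float).reshape(-1,4)
p=a[0].copy()
for q in a[1:]:
    while True:
        d=q-p; y=np.radians(p[3]); t=np.array([[np.cos(y),np.sin(y),0],[np.sin(y),-np.cos(y),0],[0,0,-1]])
        u=np.r_[t@d[:3]/.1,-np.radians(d[3])/.5]; n=np.ceil(abs(u).max()-1e-3)
        if n<1: break
        u=(u/n).round(3); p[:3]+=t.T@u[:3]*.1; p[3]-=np.degrees(u[3]*.5)
        print(u.tolist(),"->",p.round(4).tolist())
        if n<=1: break
E
python3 plan.py .203 .644 .227 -17.464  .40 .48 .227 -40 .50 .2 .2 -75 .45 -.05 .2 -85 .409 -.2278 .18 -85
```

```text
[0.79, 0.324, 0.0, 0.262] -> [0.2686, 0.5894, 0.227, -24.9697]
[0.826, 0.219, 0.0, 0.262] -> [0.3343, 0.5347, 0.227, -32.4755]
[0.848, 0.108, 0.0, 0.263] -> [0.4, 0.48, 0.227, -40.0099]
[0.855, 0.501, 0.09, 0.407] -> [0.4333, 0.3867, 0.218, -51.6696]
[0.939, 0.317, 0.09, 0.407] -> [0.4667, 0.2934, 0.209, -63.3293]
[0.984, 0.121, 0.09, 0.407] -> [0.5, 0.2, 0.2, -74.989]
[0.762, 0.377, -0.0, 0.116] -> [0.4833, 0.1166, 0.2, -78.3121]
[0.782, 0.332, -0.0, 0.117] -> [0.4667, 0.0333, 0.2, -81.6639]
[0.8, 0.286, -0.0, 0.116] -> [0.45, -0.05, 0.2, -84.9871]
[0.868, 0.282, 0.1, 0.0] -> [0.4295, -0.1389, 0.19, -84.9871]
[0.868, 0.281, 0.1, 0.0] -> [0.409, -0.2278, 0.18, -84.9871]
```

{"fn": "step_arm", "kwargs": {"steps": [[[0.2, 0.08, 0, 0, 0, 0.07], [0.4, 0.16, 0, 0, 0, 0.13], [0.6, 0.24, 0, 0, 0, 0.2], [0.79, 0.324, 0, 0, 0, 0.262]]], "jaw": 110}}

```text
clock: 0.5
tool_pos: [0.2699, 0.5877, 0.2266]
orientation: [180.0, -0.0, -25.2]
force: [0.4, -0.0, 0.5]
opening: 0.0614
gripper_force: 0.0
```

{"fn": "step_arm", "kwargs": {"steps": [[[0.2, 0.05, 0, 0, 0, 0.07], [0.4, 0.11, 0, 0, 0, 0.13], [0.62, 0.16, 0, 0, 0, 0.2], [0.826, 0.219, 0, 0, 0, 0.262]]]}}

```text
clock: 0.9
tool_pos: [0.3354, 0.5332, 0.2267]
orientation: [-180.0, 0.0, -32.6]
force: [0.0, 0.0, 1.1]
opening: 0.0495
gripper_force: 0.0
```

{"fn": "step_arm", "kwargs": {"steps": [[[0.21, 0.03, 0, 0, 0, 0.07], [0.42, 0.05, 0, 0, 0, 0.13], [0.64, 0.08, 0, 0, 0, 0.2], [0.848, 0.108, 0, 0, 0, 0.263]]]}}

```text
clock: 1.3
tool_pos: [0.401, 0.4784, 0.2267]
orientation: [-180.0, 0.0, -40.2]
force: [-0.2, 0.1, -0.0]
opening: 0.0495
gripper_force: 0.0
```

{"fn": "step_arm", "kwargs": {"steps": [[[0.21, 0.12, 0.02, 0, 0, 0.1], [0.43, 0.25, 0.04, 0, 0, 0.2], [0.64, 0.37, 0.07, 0, 0, 0.3], [0.855, 0.501, 0.09, 0, 0, 0.407]]]}}

```text
clock: 1.7
tool_pos: [0.4331, 0.3842, 0.2173]
orientation: [180.0, 0.0, -51.9]
force: [0.6, 0.1, 0.0]
opening: 0.0497
gripper_force: 0.0
```

{"fn": "step_arm", "kwargs": {"steps": [[[0.23, 0.08, 0.02, 0, 0, 0.1], [0.47, 0.16, 0.04, 0, 0, 0.2], [0.7, 0.24, 0.07, 0, 0, 0.3], [0.939, 0.317, 0.09, 0, 0, 0.407]]]}}

```text
clock: 2.1
tool_pos: [0.4661, 0.2909, 0.2084]
orientation: [180.0, 0.0, -63.6]
force: [0.5, -0.1, 0.0]
opening: 0.0498
gripper_force: 0.0
```

{"fn": "step_arm", "kwargs": {"steps": [[[0.25, 0.03, 0.02, 0, 0, 0.1], [0.5, 0.06, 0.04, 0, 0, 0.2], [0.74, 0.09, 0.07, 0, 0, 0.3], [0.984, 0.121, 0.09, 0, 0, 0.407]]]}}

```text
clock: 2.5
tool_pos: [0.4993, 0.1977, 0.1994]
orientation: [-180.0, 0.0, -75.2]
force: [0.6, -0.4, 0.0]
opening: 0.0495
gripper_force: 0.0
```

{"fn": "step_arm", "kwargs": {"steps": [[[0.19, 0.09, 0, 0, 0, 0.03], [0.38, 0.19, 0, 0, 0, 0.06], [0.57, 0.28, 0, 0, 0, 0.09], [0.762, 0.377, 0, 0, 0, 0.116]]]}}

```text
clock: 2.9
tool_pos: [0.4821, 0.1149, 0.1998]
orientation: [-180.0, 0.0, -78.3]
force: [0.4, 0.4, 0.2]
opening: 0.0497
gripper_force: 0.0
```

{"fn": "step_arm", "kwargs": {"steps": [[[0.19, 0.08, 0, 0, 0, 0.03], [0.39, 0.16, 0, 0, 0, 0.06], [0.58, 0.25, 0, 0, 0, 0.09], [0.782, 0.332, 0, 0, 0, 0.117]]]}}

```text
clock: 3.3
tool_pos: [0.4653, 0.0318, 0.1998]
orientation: [-180.0, 0.0, -81.7]
force: [0.5, -0.5, -0.3]
opening: 0.0498
gripper_force: 0.0
```

{"fn": "step_arm", "kwargs": {"steps": [[[0.2, 0.07, 0, 0, 0, 0.03], [0.4, 0.14, 0, 0, 0, 0.06], [0.6, 0.21, 0, 0, 0, 0.09], [0.8, 0.286, 0, 0, 0, 0.116]]]}}

```text
clock: 3.7
tool_pos: [0.4486, -0.0514, 0.1999]
orientation: [-180.0, 0.0, -85.0]
force: [-0.2, -0.3, 0.3]
opening: 0.0494
gripper_force: 0.0
```

{"fn": "step_arm", "kwargs": {"steps": [[[0.22, 0.07, 0.03, 0, 0, 0], [0.43, 0.14, 0.05, 0, 0, 0], [0.65, 0.21, 0.08, 0, 0, 0], [0.868, 0.282, 0.1, 0, 0, 0]]]}}

```text
clock: 4.1
tool_pos: [0.4278, -0.1402, 0.1897]
orientation: [-180.0, 0.0, -85.0]
force: [1.2, 0.3, 0.3]
opening: 0.0498
gripper_force: 0.0
```

{"fn": "step_arm", "kwargs": {"steps": [[[0.22, 0.07, 0.03, 0, 0, 0], [0.43, 0.14, 0.05, 0, 0, 0], [0.65, 0.21, 0.08, 0, 0, 0], [0.868, 0.281, 0.1, 0, 0, 0], [0.868, 0.281, 0.1, 0, 0, 0], [0.868, 0.281, 0.1, 0, 0, 0]]]}}

```text
clock: 4.7
tool_pos: [0.4078, -0.2284, 0.1797]
orientation: [-180.0, 0.0, -85.1]
force: [-1.0, -0.0, -0.3]
opening: 0.0497
gripper_force: 0.0
```

Run:
```python
from h import *
o=get_obs();print(o["tool_pos"],o["orientation"],o["opening"])
c=calibration("wrist");p,d=snapshot("wrist");cv2.imwrite("pics/w1.png",p[:,:,::-1]);np.savez("w1.npz",p=p,d=d,**{k:np.array(c[k]) for k in("mtx","rvec","tvec")})
```

```text
[ 0.40775878 -0.22838597  0.179676  ] [-1.79986102e+02  2.61640725e-03 -8.50758708e+01] 0.04971575814086803
```

View pics/w1.png

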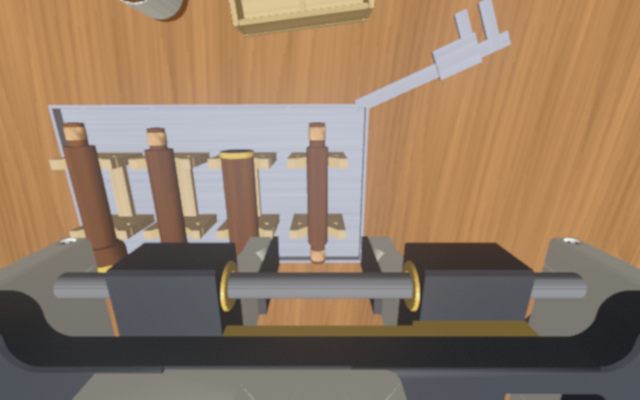

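The wrist view shows the bottom joint in column ~317, centred between the fingers. Its tenon ends are at about rows 124 and 262.

```bash
python3 - <<'E'
from h import *
z=np.load("w1.npz")
a=world("",0,z,317,124,.051);b=world("",0,z,318,262,.051);print(a,b,np.linalg.norm(a-b),(a+b)/2)
for (u,v),(s,t) in [((317,145),(317,245)),((239,152),(236,152))]: print(world("",0,z,u,v,.055),world("",0,z,s,t,.055))
E
python3 plan.py .409 -.2278 .18 -85 .409 -.2278 .0822 -85 .409 -.2278 .0322 -85
```

```text
[ 0.41608332 -0.29804264  0.051     ] [ 0.40259956 -0.14870165  0.051     ] 0.14994847111685192 [ 0.40934144 -0.22337214  0.051     ]
[ 0.41442362 -0.278416    0.055     ] [ 0.40557499 -0.17145501  0.055     ]
[ 0.49041078 -0.26509846  0.055     ] [ 0.49335513 -0.26484683  0.055     ]
[0.0, 0.0, 0.978, -0.0] -> [0.409, -0.2278, 0.0822, -85.0]
[0.0, 0.0, 0.5, -0.0] -> [0.409, -0.2278, 0.0322, -85.0]
```

{"fn": "step_arm", "kwargs": {"steps": [[[-0.02, -0.01, 0.2, 0, 0, 0], [-0.02, -0.01, 0.4, 0, 0, 0], [-0.02, -0.01, 0.6, 0, 0, 0], [-0.02, -0.01, 0.8, 0, 0, 0], [-0.02, -0.01, 0.978, 0, 0, 0]]]}}

```text
clock: 5.25
tool_pos: [0.4095, -0.2251, 0.0812]
orientation: [-180.0, -0.0, -84.9]
force: [0.0, 0.4, -0.5]
opening: 0.0501
gripper_force: 0.0
```

{"fn": "step_arm", "kwargs": {"steps": [[[0, 0, 0.1, 0, 0, 0], [0, 0, 0.2, 0, 0, 0], [0, 0, 0.3, 0, 0, 0], [0, 0, 0.4, 0, 0, 0], [0, 0, 0.5, 0, 0, 0], [0, 0, 0.5, 0, 0, 0]]]}}

```text
clock: 5.85
tool_pos: [0.4086, -0.2258, 0.0305]
orientation: [179.9, 0.0, -85.0]
force: [-0.7, -0.7, -0.1]
opening: 0.0497
gripper_force: 0.0
```

{"fn": "step_arm", "kwargs": {"steps": [[[0, 0, 0, 0, 0, 0], [0, 0, 0, 0, 0, 0], [0, 0, 0, 0, 0, 0], [0, 0, 0, 0, 0, 0], [0, 0, 0, 0, 0, 0], [0, 0, 0, 0, 0, 0], [0, 0, 0, 0, 0, 0], [0, 0, 0, 0, 0, 0]]], "jaw": 255}}

```text
clock: 6.65
tool_pos: [0.4102, -0.226, 0.0322]
orientation: [-179.9, -0.0, -85.0]
force: [2.8, 0.4, 3.5]
opening: 0.0206
gripper_force: 30.0
```

```bash
python3 plan.py .4098 -.2257 .0322 -85 .4098 -.2257 .1322 -85 .455 -.03 .15 -85 .4137 .1588 .11 -80 .4137 .1588 .0302 -80
```

```text
[0.0, 0.0, -1.0, -0.0] -> [0.4098, -0.2257, 0.1322, -85.0]
[-0.955, -0.31, -0.089, -0.0] -> [0.4324, -0.1279, 0.1411, -85.0]
[-0.955, -0.311, -0.089, -0.0] -> [0.455, -0.03, 0.15, -85.0]
[-0.958, 0.124, 0.2, -0.087] -> [0.4343, 0.0643, 0.13, -82.5076]
[-0.963, 0.081, 0.2, -0.088] -> [0.4137, 0.1588, 0.11, -79.9866]
[-0.0, 0.0, 0.798, 0.0] -> [0.4137, 0.1588, 0.0302, -79.9866]
```

{"fn": "step_arm", "kwargs": {"steps": [[[0, 0, -0.1, 0, 0, 0], [0, 0, -0.25, 0, 0, 0], [0, 0, -0.45, 0, 0, 0], [0, 0, -0.65, 0, 0, 0], [0, 0, -0.85, 0, 0, 0], [0, 0, -1, 0, 0, 0]]]}}

```text
clock: 7.25
tool_pos: [0.4086, -0.2258, 0.1332]
orientation: [180.0, 0.0, -85.0]
force: [0.4, 0.1, -0.7]
opening: 0.0211
gripper_force: 30.0
```

{"fn": "step_arm", "kwargs": {"steps": [[[-0.1, -0.03, -0.01, 0, 0, 0], [-0.3, -0.1, -0.03, 0, 0, 0], [-0.52, -0.17, -0.05, 0, 0, 0], [-0.74, -0.24, -0.07, 0, 0, 0], [-0.955, -0.31, -0.089, 0, 0, 0]]]}}

```text
clock: 7.75
tool_pos: [0.4309, -0.1268, 0.1401]
orientation: [179.9, 0.0, -85.0]
force: [0.1, -0.2, 0.1]
opening: 0.0214
gripper_force: 30.0
```

{"fn": "step_arm", "kwargs": {"steps": [[[-0.2, -0.06, -0.02, 0, 0, 0], [-0.4, -0.13, -0.04, 0, 0, 0], [-0.6, -0.19, -0.06, 0, 0, 0], [-0.8, -0.26, -0.08, 0, 0, 0], [-0.955, -0.311, -0.089, 0, 0, 0]]]}}

```text
clock: 8.25
tool_pos: [0.4538, -0.0289, 0.1491]
orientation: [179.9, -0.0, -85.0]
force: [-0.4, -0.8, -0.7]
opening: 0.0214
gripper_force: 30.0
```

{"fn": "step_arm", "kwargs": {"steps": [[[-0.2, 0.02, 0.04, 0, 0, -0.02], [-0.4, 0.05, 0.08, 0, 0, -0.04], [-0.6, 0.08, 0.12, 0, 0, -0.06], [-0.8, 0.1, 0.16, 0, 0, -0.075], [-0.958, 0.124, 0.2, 0, 0, -0.087]]]}}

```text
clock: 8.75
tool_pos: [0.4325, 0.065, 0.1288]
orientation: [179.9, -0.0, -82.5]
force: [-0.5, -1.4, -0.1]
opening: 0.021
gripper_force: 30.0
```

{"fn": "step_arm", "kwargs": {"steps": [[[-0.2, 0.02, 0.04, 0, 0, -0.02], [-0.4, 0.03, 0.08, 0, 0, -0.04], [-0.6, 0.05, 0.12, 0, 0, -0.06], [-0.8, 0.07, 0.16, 0, 0, -0.075], [-0.963, 0.081, 0.2, 0, 0, -0.088], [-0.963, 0.081, 0.2, 0, 0, -0.088]]]}}

```text
clock: 9.35
tool_pos: [0.4119, 0.1594, 0.1086]
orientation: [179.9, -0.1, -79.9]
force: [0.1, -0.0, -0.0]
opening: 0.0215
gripper_force: 30.0
```

Run:
```python
from h import *
o=get_obs();print(o["tool_pos"],o["orientation"],o["opening"])
c=calibration("wrist");p,d=snapshot("wrist");cv2.imwrite("pics/w2.png",p[:,:,::-1]);np.savez("w2.npz",p=p,d=d,**{k:np.array(c[k]) for k in("mtx","rvec","tvec")})
```

```text
[0.41194069 0.15942028 0.10858722] [ 1.79879081e+02 -6.10860952e-02 -7.98754135e+01] 0.02149400129135116
```

View pics/w2.png

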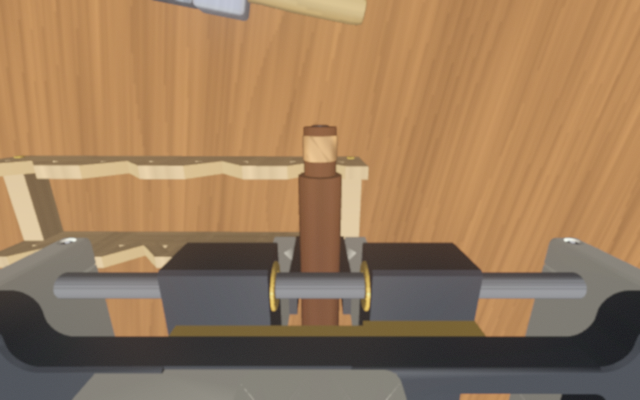

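Run:
```python
from h import *
z=np.load("w2.npz")
print(world("",0,z,367,160,.054),"exp .3828 .1098")
for z1 in(.12,.1274,.135):
  a=world("",0,z,320,127,z1);print(a,"tip; expect", .4119+.1736*.075,.1594-.9848*.075, world("",0,z,320,175,z1))
```

```text
[0.3849142  0.10728251 0.054     ] exp .3828 .1098
[0.42440904 0.08722897 0.12      ] tip; expect 0.42491999999999996 0.08553999999999999 [0.42013505 0.11121262 0.12      ]
[0.42448799 0.0869287  0.1274    ] tip; expect 0.42491999999999996 0.08553999999999999 [0.4204289 0.1097064 0.1274   ]
[0.42456908 0.08662031 0.135     ] tip; expect 0.42491999999999996 0.08553999999999999 [0.4207307  0.10815948 0.135     ]
```

{"fn": "step_arm", "kwargs": {"steps": [[[0, -0.02, 0.15, 0, 0, 0], [0, -0.02, 0.3, 0, 0, 0], [0, -0.02, 0.45, 0, 0, 0], [0, -0.02, 0.55, 0, 0, 0], [0, -0.02, 0.65, 0, 0, 0], [0, -0.02, 0.73, 0, 0, 0], [0, -0.02, 0.77, 0, 0, 0], [0, -0.02, 0.79, 0, 0, 0], [0, -0.02, 0.79, 0, 0, 0], [0, -0.02, 0.79, 0, 0, 0]]]}}

```text
clock: 10.4
tool_pos: [0.4155, 0.1591, 0.0309]
orientation: [-180.0, 0.0, -80.0]
force: [0.3, 0.1, 0.5]
opening: 0.0214
gripper_force: 30.0
```

{"fn": "step_arm", "kwargs": {"steps": [[[0, 0, 0, 0, 0, 0], [0, 0, 0, 0, 0, 0], [0, 0, 0, 0, 0, 0], [0, 0, 0, 0, 0, 0], [0, 0, 0, 0, 0, 0], [0, 0, 0, 0, 0, 0]]], "jaw": 110}}

```text
clock: 11.0
tool_pos: [0.4153, 0.1589, 0.0306]
orientation: [-180.0, -0.0, -80.0]
force: [-0.1, -0.4, 0.1]
opening: 0.0498
gripper_force: 0.0
```

{"fn": "step_arm", "kwargs": {"steps": [[[0, 0, -0.1, 0, 0, 0], [0, 0, -0.25, 0, 0, 0], [0, 0, -0.45, 0, 0, 0], [0, 0, -0.65, 0, 0, 0], [0, 0, -0.85, 0, 0, 0], [0, 0, -1, 0, 0, 0]]]}}

```text
clock: 11.6
tool_pos: [0.4156, 0.1591, 0.1326]
orientation: [-179.9, 0.0, -80.0]
force: [0.1, 0.2, -0.1]
opening: 0.0495
gripper_force: 0.0
```

```bash
python3 plan.py .4157 .1591 .131 -80 .455 -.03 .13 -85 .4868 -.2155 .12 -85  .4868 -.2155 .0392 -85
python3 - <<'E'
from h import *
c=calibration("top");p,d=snapshot("top");np.savez("t2.npz",p=p,d=d)
cv2.imwrite("pics/t2.png",cv2.resize(p[120:325,170:500,::-1],None,fx=2.4,fy=2.4,interpolation=cv2.INTER_CUBIC))
E
```

```text
[0.965, -0.029, 0.005, 0.087] -> [0.4353, 0.0646, 0.1305, -82.4924]
[0.963, -0.072, 0.005, 0.088] -> [0.455, -0.03, 0.13, -85.0134]
[0.938, -0.078, 0.05, -0.0] -> [0.471, -0.1227, 0.125, -85.0134]
[0.938, -0.077, 0.05, -0.0] -> [0.4868, -0.2155, 0.12, -85.0134]
[-0.0, -0.0, 0.808, -0.0] -> [0.4868, -0.2155, 0.0392, -85.0134]
```

View pics/t2.png

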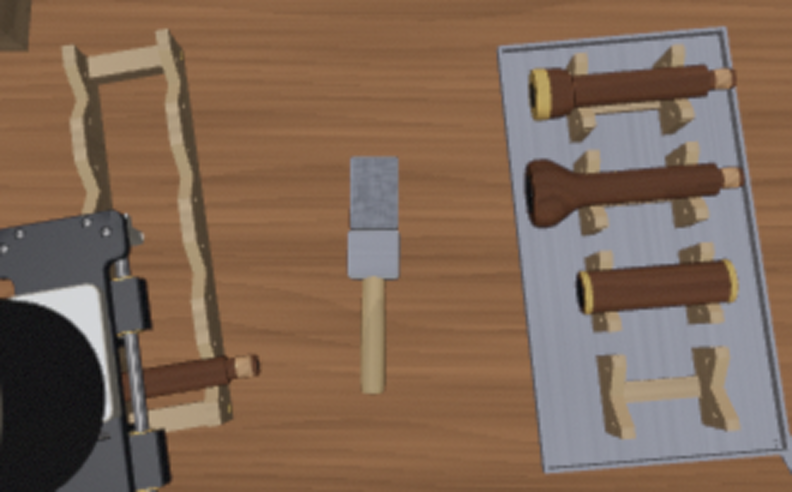

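The bottom joint lies in notch 1, with its tip at crop pixel (248,366). The next part is the stock.

{"fn": "step_arm", "kwargs": {"steps": [[[0.1, 0, 0, 0, 0, 0.01], [0.3, -0.01, 0, 0, 0, 0.03], [0.52, -0.02, 0, 0, 0, 0.05], [0.74, -0.02, 0, 0, 0, 0.07], [0.965, -0.029, 0.005, 0, 0, 0.087]]]}}

```text
clock: 12.15
tool_pos: [0.4343, 0.0628, 0.1296]
orientation: [179.9, -0.0, -82.5]
force: [-0.5, -0.7, -0.1]
opening: 0.0503
gripper_force: 0.0
```

{"fn": "step_arm", "kwargs": {"steps": [[[0.24, -0.02, 0, 0, 0, 0.02], [0.48, -0.04, 0, 0, 0, 0.04], [0.72, -0.06, 0, 0, 0, 0.065], [0.963, -0.072, 0.005, 0, 0, 0.088]]]}}

```text
clock: 12.55
tool_pos: [0.4541, -0.0317, 0.1291]
orientation: [179.9, -0.0, -85.0]
force: [0.0, 0.8, -0.3]
opening: 0.0502
gripper_force: 0.0
```

{"fn": "step_arm", "kwargs": {"steps": [[[0.24, -0.02, 0.01, 0, 0, 0], [0.48, -0.04, 0.02, 0, 0, 0], [0.72, -0.06, 0.035, 0, 0, 0], [0.938, -0.078, 0.05, 0, 0, 0]]]}}

```text
clock: 12.95
tool_pos: [0.4698, -0.1245, 0.1239]
orientation: [179.9, 0.0, -85.0]
force: [0.2, 1.1, -0.0]
opening: 0.0502
gripper_force: 0.0
```

{"fn": "step_arm", "kwargs": {"steps": [[[0.24, -0.02, 0.01, 0, 0, 0], [0.48, -0.04, 0.02, 0, 0, 0], [0.72, -0.06, 0.035, 0, 0, 0], [0.938, -0.084, 0.05, 0, 0, 0], [0.938, -0.084, 0.05, 0, 0, 0], [0.938, -0.084, 0.05, 0, 0, 0]]]}}

```text
clock: 13.55
tool_pos: [0.4861, -0.2162, 0.1187]
orientation: [179.9, 0.0, -85.1]
force: [0.2, 0.1, -0.6]
opening: 0.0501
gripper_force: 0.0
```

{"fn": "step_arm", "kwargs": {"steps": [[[0, 0, 0.12, 0, 0, 0], [0, 0, 0.27, 0, 0, 0], [0, 0, 0.42, 0, 0, 0], [0, 0, 0.57, 0, 0, 0], [0, 0, 0.7, 0, 0, 0], [0, 0, 0.808, 0, 0, 0], [0, 0, 0.808, 0, 0, 0]]]}}

```text
clock: 14.25
tool_pos: [0.4858, -0.2149, 0.037]
orientation: [179.8, 0.0, -85.0]
force: [0.1, -1.5, 0.5]
opening: 0.0495
gripper_force: 0.0
```

{"fn": "step_arm", "kwargs": {"steps": [[[0, 0, 0, 0, 0, 0], [0, 0, 0, 0, 0, 0], [0, 0, 0, 0, 0, 0], [0, 0, 0, 0, 0, 0], [0, 0, 0, 0, 0, 0], [0, 0, 0, 0, 0, 0], [0, 0, 0, 0, 0, 0], [0, 0, 0, 0, 0, 0]]], "jaw": 255}}

```text
clock: 15.05
tool_pos: [0.4877, -0.2156, 0.0393]
orientation: [-179.9, -0.0, -85.0]
force: [-1.1, 1.2, 6.2]
opening: 0.0312
gripper_force: 30.0
```

```bash
python3 plan.py .4875 -.2155 .0392 -85 .4875 -.2155 .1392 -85 .505 -.02 .145 -85 .492 .1727 .115 -80 .492 .1727 .0372 -80
```

```text
[0.0, 0.0, -1.0, -0.0] -> [0.4875, -0.2155, 0.1392, -85.0]
[-0.966, -0.172, -0.029, -0.0] -> [0.4962, -0.1178, 0.1421, -85.0]
[-0.966, -0.173, -0.029, -0.0] -> [0.505, -0.02, 0.145, -85.0]
[-0.966, -0.019, 0.15, -0.087] -> [0.4985, 0.0764, 0.13, -82.5076]
[-0.964, -0.061, 0.15, -0.088] -> [0.492, 0.1727, 0.115, -79.9866]
[0.0, -0.0, 0.778, 0.0] -> [0.492, 0.1727, 0.0372, -79.9866]
```

{"fn": "step_arm", "kwargs": {"steps": [[[0, 0, -0.1, 0, 0, 0], [0, 0, -0.25, 0, 0, 0], [0, 0, -0.45, 0, 0, 0], [0, 0, -0.65, 0, 0, 0], [0, 0, -0.85, 0, 0, 0], [0, 0, -1, 0, 0, 0]]]}}

```text
clock: 15.65
tool_pos: [0.4871, -0.2157, 0.1404]
orientation: [-180.0, -0.0, -85.0]
force: [0.4, -0.5, -1.1]
opening: 0.0315
gripper_force: 30.0
```

{"fn": "step_arm", "kwargs": {"steps": [[[-0.1, -0.02, 0, 0, 0, 0], [-0.3, -0.05, -0.01, 0, 0, 0], [-0.52, -0.09, -0.02, 0, 0, 0], [-0.74, -0.13, -0.02, 0, 0, 0], [-0.966, -0.172, -0.029, 0, 0, 0]]]}}

```text
clock: 16.15
tool_pos: [0.4951, -0.1167, 0.1409]
orientation: [179.9, 0.0, -85.0]
force: [0.1, -0.2, -1.2]
opening: 0.0316
gripper_force: 30.0
```

{"fn": "step_arm", "kwargs": {"steps": [[[-0.2, -0.04, -0.01, 0, 0, 0], [-0.4, -0.07, -0.01, 0, 0, 0], [-0.6, -0.11, -0.02, 0, 0, 0], [-0.8, -0.14, -0.02, 0, 0, 0], [-0.966, -0.173, -0.029, 0, 0, 0]]]}}

```text
clock: 16.65
tool_pos: [0.5037, -0.0189, 0.1438]
orientation: [179.9, -0.0, -85.0]
force: [0.4, -0.4, -1.0]
opening: 0.0311
gripper_force: 30.0
```

{"fn": "step_arm", "kwargs": {"steps": [[[-0.2, 0, 0.03, 0, 0, -0.02], [-0.4, -0.01, 0.06, 0, 0, -0.04], [-0.6, -0.01, 0.09, 0, 0, -0.06], [-0.8, -0.015, 0.12, 0, 0, -0.075], [-0.966, -0.019, 0.15, 0, 0, -0.087]]]}}

```text
clock: 17.15
tool_pos: [0.4972, 0.0773, 0.1288]
orientation: [179.9, -0.0, -82.5]
force: [0.6, -0.5, -1.2]
opening: 0.0311
gripper_force: 30.0
```

{"fn": "step_arm", "kwargs": {"steps": [[[-0.2, -0.01, 0.03, 0, 0, -0.02], [-0.4, -0.02, 0.06, 0, 0, -0.04], [-0.6, -0.04, 0.09, 0, 0, -0.06], [-0.8, -0.05, 0.12, 0, 0, -0.075], [-0.964, -0.061, 0.15, 0, 0, -0.088], [-0.964, -0.061, 0.15, 0, 0, -0.088]]]}}

```text
clock: 17.75
tool_pos: [0.491, 0.1741, 0.1137]
orientation: [179.9, -0.0, -79.9]
force: [0.1, 0.8, -0.8]
opening: 0.0308
gripper_force: 30.0
```

{"fn": "step_arm", "kwargs": {"steps": [[[0, 0, 0.15, 0, 0, 0], [0, 0, 0.3, 0, 0, 0], [0, 0, 0.45, 0, 0, 0], [0, 0, 0.55, 0, 0, 0], [0, 0, 0.65, 0, 0, 0], [0, 0, 0.72, 0, 0, 0], [0, 0, 0.76, 0, 0, 0], [0, 0, 0.778, 0, 0, 0], [0, 0, 0.778, 0, 0, 0], [0, 0, 0.778, 0, 0, 0]]]}}

```text
clock: 18.75
tool_pos: [0.4918, 0.1728, 0.0371]
orientation: [-180.0, 0.0, -80.0]
force: [-1.1, -0.5, -0.6]
opening: 0.031
gripper_force: 30.0
```

{"fn": "step_arm", "kwargs": {"steps": [[[0, 0, 0, 0, 0, 0], [0, 0, 0, 0, 0, 0], [0, 0, 0, 0, 0, 0], [0, 0, 0, 0, 0, 0], [0, 0, 0, 0, 0, 0], [0, 0, 0, 0, 0, 0]]], "jaw": 110}}

```text
clock: 19.35
tool_pos: [0.4916, 0.1727, 0.0368]
orientation: [-180.0, 0.0, -80.0]
force: [-0.5, -0.4, -0.4]
opening: 0.0498
gripper_force: 0.0
```

{"fn": "step_arm", "kwargs": {"steps": [[[0, 0, -0.1, 0, 0, 0], [0, 0, -0.25, 0, 0, 0], [0, 0, -0.45, 0, 0, 0], [0, 0, -0.65, 0, 0, 0], [0, 0, -0.85, 0, 0, 0], [0, 0, -1, 0, 0, 0]]]}}

```text
clock: 19.95
tool_pos: [0.492, 0.1728, 0.1389]
orientation: [-179.9, 0.0, -80.0]
force: [0.1, 0.8, 0.4]
opening: 0.0498
gripper_force: 0.0
```

```bash
python3 plan.py .492 .1727 .1372 -80 .525 -.02 .13 -85 .564 -.202 .12 -85  .564 -.202 .0342 -85
echo; python3 plan.py .564 -.202 .1342 -85 .565 -.01 .145 -85 .5675 .1958 .115 -80 .5675 .1958 .0322 -80
```

```text
[0.978, 0.005, 0.036, 0.087] -> [0.5085, 0.0763, 0.1336, -82.4924]
[0.976, -0.038, 0.036, 0.088] -> [0.525, -0.02, 0.13, -85.0134]
[0.924, -0.115, 0.05, -0.0] -> [0.5445, -0.111, 0.125, -85.0134]
[0.923, -0.115, 0.05, -0.0] -> [0.564, -0.202, 0.12, -85.0134]
[0.0, -0.0, 0.858, -0.0] -> [0.564, -0.202, 0.0342, -85.0134]

[-0.956, -0.089, -0.054, -0.0] -> [0.5645, -0.106, 0.1396, -85.0]
[-0.956, -0.088, -0.054, -0.0] -> [0.565, -0.01, 0.145, -85.0]
[-0.683, -0.068, 0.1, -0.058] -> [0.5658, 0.0586, 0.135, -83.3384]
[-0.68, -0.088, 0.1, -0.058] -> [0.5666, 0.1272, 0.125, -81.6768]
[-0.677, -0.108, 0.1, -0.059] -> [0.5675, 0.1958, 0.115, -79.9866]
[-0.0, 0.0, 0.828, 0.0] -> [0.5675, 0.1958, 0.0322, -79.9866]
```

{"fn": "step_arm", "kwargs": {"steps": [[[0.1, 0, 0, 0, 0, 0.01], [0.3, 0, 0.01, 0, 0, 0.03], [0.52, 0, 0.02, 0, 0, 0.05], [0.74, 0, 0.03, 0, 0, 0.07], [0.978, 0.005, 0.036, 0, 0, 0.087]]]}}

```text
clock: 20.45
tool_pos: [0.5078, 0.0749, 0.1328]
orientation: [180.0, -0.0, -82.5]
force: [0.7, 0.1, 0.3]
opening: 0.0501
gripper_force: 0.0
```

{"fn": "step_arm", "kwargs": {"steps": [[[0.24, -0.01, 0.01, 0, 0, 0.02], [0.48, -0.02, 0.02, 0, 0, 0.04], [0.72, -0.03, 0.03, 0, 0, 0.065], [0.976, -0.038, 0.036, 0, 0, 0.088]]]}}

```text
clock: 20.85
tool_pos: [0.5242, -0.0215, 0.1291]
orientation: [180.0, -0.0, -85.0]
force: [-0.4, -0.6, -0.0]
opening: 0.0499
gripper_force: 0.0
```

{"fn": "step_arm", "kwargs": {"steps": [[[0.23, -0.03, 0.01, 0, 0, 0], [0.46, -0.06, 0.02, 0, 0, 0], [0.7, -0.09, 0.035, 0, 0, 0], [0.924, -0.115, 0.05, 0, 0, 0]]]}}

```text
clock: 21.25
tool_pos: [0.5438, -0.1126, 0.1241]
orientation: [180.0, 0.0, -85.0]
force: [0.6, -1.3, -0.3]
opening: 0.0495
gripper_force: 0.0
```

{"fn": "step_arm", "kwargs": {"steps": [[[0.23, -0.03, 0.01, 0, 0, 0], [0.46, -0.06, 0.02, 0, 0, 0], [0.7, -0.09, 0.035, 0, 0, 0], [0.923, -0.115, 0.05, 0, 0, 0], [0.923, -0.115, 0.05, 0, 0, 0], [0.923, -0.115, 0.05, 0, 0, 0]]]}}

```text
clock: 21.85
tool_pos: [0.563, -0.2026, 0.1189]
orientation: [179.9, 0.0, -85.1]
force: [-0.4, -1.0, -0.2]
opening: 0.0499
gripper_force: 0.0
```

Run:
```python
from h import *
o=get_obs();print(o["tool_pos"],o["orientation"],o["opening"])
c=calibration("wrist");p,d=snapshot("wrist");cv2.imwrite("pics/w3.png",p[:,:,::-1]);np.savez("w3.npz",p=p,d=d,**{k:np.array(c[k]) for k in("mtx","rvec","tvec")})
```

```text
[ 0.5629513  -0.20262514  0.11888306] [ 1.79927369e+02  2.05141344e-02 -8.50853242e+01] 0.04987210832658372
```

View pics/w3.png

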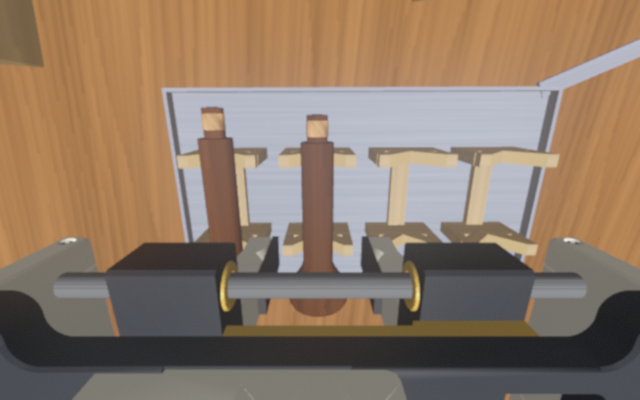

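The bell barrel is in column ~317, centred between the fingers, with its tenon tip at (317,117). The middle joint's tip is at (213,109).

Run:
```python
from h import *
z=np.load("w3.npz");u=np.array([-.0872,.9962,0])
for n,t,b,L in(("bell",(317,117),(317,140),.072),("mid",(213,109),(217,135),.074)):
    print(n,world("",0,z,*t,.053)+u*L,world("",0,z,*b,.053)+u*.052)
```

```text
bell [ 0.56487952 -0.20773788  0.053     ] [ 0.5652249  -0.21071853  0.053     ]
mid [ 0.64259107 -0.20485866  0.053     ] [ 0.64191842 -0.20796383  0.053     ]
```

{"fn": "step_arm", "kwargs": {"steps": [[[0, -0.01, 0.12, 0, 0, 0], [0, -0.01, 0.27, 0, 0, 0], [0, -0.01, 0.42, 0, 0, 0], [0, -0.01, 0.57, 0, 0, 0], [0, -0.01, 0.72, 0, 0, 0], [0, -0.01, 0.858, 0, 0, 0], [0, -0.01, 0.858, 0, 0, 0]]]}}

```text
clock: 22.6
tool_pos: [0.5631, -0.2012, 0.0313]
orientation: [179.8, 0.0, -85.0]
force: [-0.2, 0.5, 0.1]
opening: 0.0499
gripper_force: 0.0
```

{"fn": "step_arm", "kwargs": {"steps": [[[0, 0, 0, 0, 0, 0], [0, 0, 0, 0, 0, 0], [0, 0, 0, 0, 0, 0], [0, 0, 0, 0, 0, 0], [0, 0, 0, 0, 0, 0], [0, 0, 0, 0, 0, 0], [0, 0, 0, 0, 0, 0], [0, 0, 0, 0, 0, 0]]], "jaw": 255}}

```text
clock: 23.4
tool_pos: [0.5649, -0.2019, 0.0344]
orientation: [-180.0, -0.0, -85.0]
force: [-3.5, 0.7, 5.5]
opening: 0.0253
gripper_force: 30.0
```

{"fn": "step_arm", "kwargs": {"steps": [[[0, 0, -0.1, 0, 0, 0], [0, 0, -0.25, 0, 0, 0], [0, 0, -0.45, 0, 0, 0], [0, 0, -0.65, 0, 0, 0], [0, 0, -0.85, 0, 0, 0], [0, 0, -1, 0, 0, 0], [0, 0, -1, 0, 0, 0]]]}}

```text
clock: 24.1
tool_pos: [0.5663, -0.2021, 0.1365]
orientation: [-179.7, -0.1, -85.0]
force: [0.5, -1.1, -0.7]
opening: 0.025
gripper_force: 30.0
```

Run:
```python
from h import *
p,d=snapshot("scene");cv2.imwrite("pics/s3.png",cv2.resize(p[60:260,120:380,::-1],None,fx=3,fy=3,interpolation=cv2.INTER_CUBIC))
```

```text
(no output)
```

View pics/s3.png

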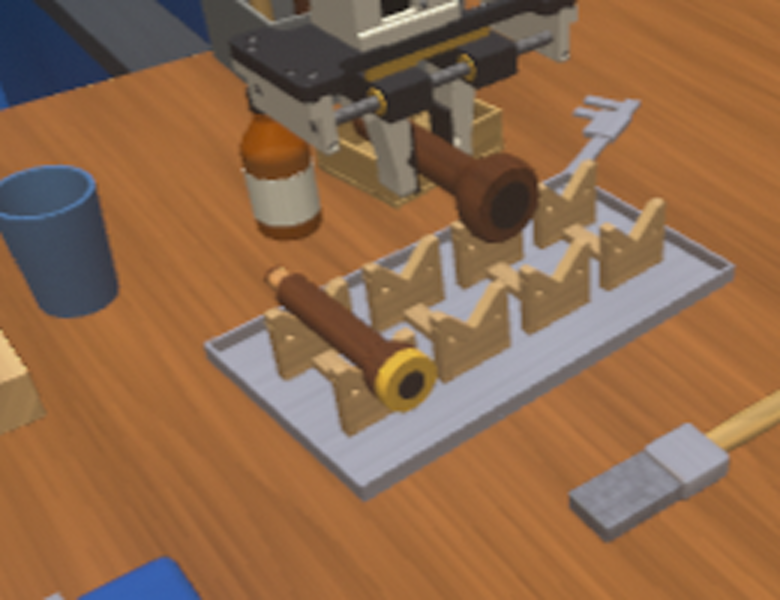

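The bell is held level, parallel to the middle joint. It now goes to notch 3.

{"fn": "step_arm", "kwargs": {"steps": [[[-0.1, -0.01, 0, 0, 0, 0], [-0.3, -0.03, -0.02, 0, 0, 0], [-0.52, -0.05, -0.03, 0, 0, 0], [-0.74, -0.07, -0.04, 0, 0, 0], [-0.956, -0.089, -0.054, 0, 0, 0]]]}}

```text
clock: 24.65
tool_pos: [0.5643, -0.1045, 0.1378]
orientation: [179.9, 0.0, -85.0]
force: [0.6, 0.3, -1.5]
opening: 0.0252
gripper_force: 30.0
```

{"fn": "step_arm", "kwargs": {"steps": [[[-0.2, -0.02, -0.01, 0, 0, 0], [-0.4, -0.04, -0.02, 0, 0, 0], [-0.6, -0.06, -0.03, 0, 0, 0], [-0.8, -0.07, -0.04, 0, 0, 0], [-0.956, -0.088, -0.054, 0, 0, 0]]]}}

```text
clock: 25.15
tool_pos: [0.5648, -0.0085, 0.1435]
orientation: [179.9, -0.0, -85.0]
force: [-0.7, -0.3, -0.5]
opening: 0.0252
gripper_force: 30.0
```

{"fn": "step_arm", "kwargs": {"steps": [[[-0.17, -0.02, 0.02, 0, 0, -0.015], [-0.35, -0.03, 0.05, 0, 0, -0.03], [-0.52, -0.05, 0.07, 0, 0, -0.045], [-0.683, -0.068, 0.1, 0, 0, -0.058]]]}}

```text
clock: 25.55
tool_pos: [0.5664, 0.06, 0.1342]
orientation: [180.0, -0.0, -83.3]
force: [0.2, -0.0, -0.9]
opening: 0.025
gripper_force: 30.0
```

{"fn": "step_arm", "kwargs": {"steps": [[[-0.17, -0.02, 0.02, 0, 0, -0.015], [-0.35, -0.04, 0.05, 0, 0, -0.03], [-0.52, -0.06, 0.07, 0, 0, -0.045], [-0.68, -0.088, 0.1, 0, 0, -0.058]]]}}

```text
clock: 25.95
tool_pos: [0.5673, 0.1289, 0.1245]
orientation: [-180.0, 0.0, -81.6]
force: [0.6, 0.3, -1.6]
opening: 0.0251
gripper_force: 30.0
```

{"fn": "step_arm", "kwargs": {"steps": [[[-0.17, -0.02, 0.02, 0, 0, -0.015], [-0.35, -0.05, 0.05, 0, 0, -0.03], [-0.52, -0.07, 0.07, 0, 0, -0.045], [-0.677, -0.098, 0.1, 0, 0, -0.059], [-0.677, -0.098, 0.1, 0, 0, -0.059], [-0.677, -0.098, 0.1, 0, 0, -0.059]]]}}

```text
clock: 26.55
tool_pos: [0.567, 0.1962, 0.1143]
orientation: [180.0, -0.0, -79.9]
force: [0.0, -0.3, -0.2]
opening: 0.0251
gripper_force: 30.0
```

{"fn": "step_arm", "kwargs": {"steps": [[[0, 0, 0.15, 0, 0, 0], [0, 0, 0.3, 0, 0, 0], [0, 0, 0.45, 0, 0, 0], [0, 0, 0.57, 0, 0, 0], [0, 0, 0.68, 0, 0, 0], [0, 0, 0.76, 0, 0, 0], [0, 0, 0.8, 0, 0, 0], [0, 0, 0.823, 0, 0, 0], [0, 0, 0.823, 0, 0, 0], [0, 0, 0.823, 0, 0, 0]]]}}

```text
clock: 27.55
tool_pos: [0.5675, 0.1959, 0.0327]
orientation: [-180.0, 0.0, -80.0]
force: [-0.3, -0.7, -1.5]
opening: 0.0252
gripper_force: 30.0
```

{"fn": "step_arm", "kwargs": {"steps": [[[0, 0, 0, 0, 0, 0], [0, 0, 0, 0, 0, 0], [0, 0, 0, 0, 0, 0], [0, 0, 0, 0, 0, 0], [0, 0, 0, 0, 0, 0], [0, 0, 0, 0, 0, 0]]], "jaw": 110}}

```text
clock: 28.15
tool_pos: [0.5672, 0.1957, 0.0323]
orientation: [-180.0, 0.0, -80.0]
force: [-0.6, 0.0, 0.1]
opening: 0.0494
gripper_force: 0.0
```

{"fn": "step_arm", "kwargs": {"steps": [[[0, 0, -0.1, 0, 0, 0], [0, 0, -0.25, 0, 0, 0], [0, 0, -0.45, 0, 0, 0], [0, 0, -0.65, 0, 0, 0], [0, 0, -0.85, 0, 0, 0], [0, 0, -1, 0, 0, 0]]]}}

```text
clock: 28.75
tool_pos: [0.5677, 0.1959, 0.1345]
orientation: [-179.9, 0.0, -80.0]
force: [1.1, -0.5, -0.9]
opening: 0.0498
gripper_force: 0.0
```

```bash
python3 plan.py .5675 .1959 .1327 -80 .61 -.02 .125 -85 .6427 -.2005 .12 -85  .6427 -.2005 .0342 -85
echo; python3 plan.py .6427 -.2005 .1342 -85 .64 -.01 .145 -85 .6437 .2075 .115 -80 .6437 .2075 .0322 -80
```

```text
[0.733, -0.015, 0.026, 0.058] -> [0.5817, 0.124, 0.1301, -81.6616]
[0.733, -0.036, 0.026, 0.058] -> [0.5959, 0.052, 0.1275, -83.3232]
[0.731, -0.056, 0.025, 0.059] -> [0.61, -0.02, 0.125, -85.0134]
[0.913, -0.085, 0.025, -0.0] -> [0.6264, -0.1102, 0.1225, -85.0134]
[0.914, -0.084, 0.025, -0.0] -> [0.6427, -0.2005, 0.12, -85.0134]
[-0.0, -0.0, 0.858, -0.0] -> [0.6427, -0.2005, 0.0342, -85.0134]

[-0.95, -0.07, -0.054, -0.0] -> [0.6414, -0.1053, 0.1396, -85.0]
[-0.95, -0.069, -0.054, -0.0] -> [0.64, -0.01, 0.145, -85.0]
[-0.721, -0.076, 0.1, -0.058] -> [0.6413, 0.0625, 0.135, -83.3384]
[-0.719, -0.096, 0.1, -0.058] -> [0.6425, 0.135, 0.125, -81.6768]
[-0.716, -0.117, 0.1, -0.059] -> [0.6437, 0.2075, 0.115, -79.9866]
[0.0, -0.0, 0.828, 0.0] -> [0.6437, 0.2075, 0.0322, -79.9866]
```

{"fn": "step_arm", "kwargs": {"steps": [[[0.12, 0, 0, 0, 0, 0.01], [0.3, 0, 0.01, 0, 0, 0.02], [0.52, -0.01, 0.02, 0, 0, 0.04], [0.733, -0.015, 0.026, 0, 0, 0.058]]]}}

```text
clock: 29.15
tool_pos: [0.5809, 0.1217, 0.1286]
orientation: [179.9, -0.0, -81.7]
force: [0.4, 0.8, -0.1]
opening: 0.05
gripper_force: 0.0
```

{"fn": "step_arm", "kwargs": {"steps": [[[0.24, -0.01, 0.01, 0, 0, 0.02], [0.48, -0.02, 0.02, 0, 0, 0.04], [0.733, -0.036, 0.026, 0, 0, 0.058]]]}}

```text
clock: 29.45
tool_pos: [0.5949, 0.0494, 0.1259]
orientation: [179.9, -0.0, -83.4]
force: [-1.1, 0.2, -0.4]
opening: 0.0496
gripper_force: 0.0
```

{"fn": "step_arm", "kwargs": {"steps": [[[0.24, -0.02, 0.01, 0, 0, 0.02], [0.48, -0.04, 0.02, 0, 0, 0.04], [0.731, -0.056, 0.025, 0, 0, 0.059]]]}}

```text
clock: 29.75
tool_pos: [0.6088, -0.0226, 0.1233]
orientation: [179.9, -0.0, -85.1]
force: [-1.0, 0.2, -0.4]
opening: 0.05
gripper_force: 0.0
```

{"fn": "step_arm", "kwargs": {"steps": [[[0.23, -0.02, 0.01, 0, 0, 0], [0.46, -0.04, 0.01, 0, 0, 0], [0.7, -0.06, 0.02, 0, 0, 0], [0.913, -0.085, 0.025, 0, 0, 0]]]}}

```text
clock: 30.15
tool_pos: [0.6249, -0.1129, 0.1208]
orientation: [179.9, 0.0, -85.1]
force: [0.4, -0.3, -0.3]
opening: 0.0497
gripper_force: 0.0
```

{"fn": "step_arm", "kwargs": {"steps": [[[0.23, -0.02, 0.01, 0, 0, 0], [0.46, -0.04, 0.01, 0, 0, 0], [0.7, -0.06, 0.02, 0, 0, 0], [0.914, -0.084, 0.025, 0, 0, 0], [0.914, -0.084, 0.025, 0, 0, 0], [0.914, -0.084, 0.025, 0, 0, 0]]]}}

```text
clock: 30.75
tool_pos: [0.6413, -0.202, 0.1183]
orientation: [179.9, 0.0, -85.1]
force: [0.2, 0.3, 0.3]
opening: 0.0496
gripper_force: 0.0
```

{"fn": "step_arm", "kwargs": {"steps": [[[0, 0, 0.12, 0, 0, 0], [0, 0, 0.27, 0, 0, 0], [0, 0, 0.42, 0, 0, 0], [0, 0, 0.57, 0, 0, 0], [0, 0, 0.72, 0, 0, 0], [0, 0, 0.858, 0, 0, 0], [0, 0, 0.858, 0, 0, 0]]]}}

```text
clock: 31.45
tool_pos: [0.6409, -0.2004, 0.0308]
orientation: [179.8, 0.0, -85.0]
force: [0.2, -0.2, -1.0]
opening: 0.0499
gripper_force: 0.0
```

{"fn": "step_arm", "kwargs": {"steps": [[[0, 0, 0, 0, 0, 0], [0, 0, 0, 0, 0, 0], [0, 0, 0, 0, 0, 0], [0, 0, 0, 0, 0, 0], [0, 0, 0, 0, 0, 0], [0, 0, 0, 0, 0, 0], [0, 0, 0, 0, 0, 0], [0, 0, 0, 0, 0, 0]]], "jaw": 255}}

```text
clock: 32.25
tool_pos: [0.643, -0.2007, 0.0345]
orientation: [-179.9, -0.0, -85.0]
force: [-1.0, 0.3, 5.0]
opening: 0.0251
gripper_force: 30.0
```

{"fn": "step_arm", "kwargs": {"steps": [[[0, 0, -0.1, 0, 0, 0], [0, 0, -0.25, 0, 0, 0], [0, 0, -0.45, 0, 0, 0], [0, 0, -0.65, 0, 0, 0], [0, 0, -0.85, 0, 0, 0], [0, 0, -1, 0, 0, 0], [0, 0, -1, 0, 0, 0]]]}}

```text
clock: 32.95
tool_pos: [0.644, -0.2009, 0.1372]
orientation: [-179.7, -0.1, -85.0]
force: [0.9, -0.1, -0.7]
opening: 0.0252
gripper_force: 30.0
```

Run:
```python
from h import *
p,d=snapshot("scene");cv2.imwrite("pics/s4.png",cv2.resize(p[60:370,120:520,::-1],None,fx=1.9,fy=1.9,interpolation=cv2.INTER_CUBIC))
```

```text
(no output)
```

View pics/s4.png

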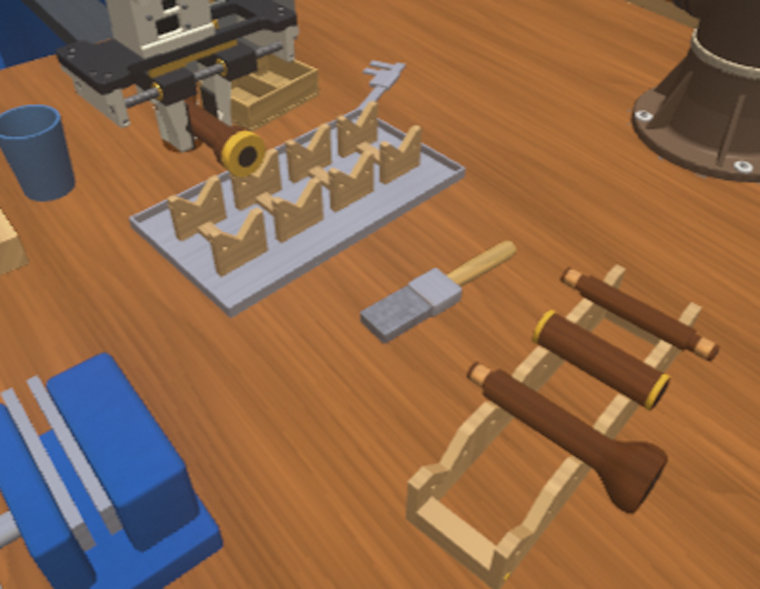

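The bottom joint, stock and bell are seated in notches 1–3, and the middle joint is held level. It now goes to notch 4.

{"fn": "step_arm", "kwargs": {"steps": [[[-0.1, -0.01, 0, 0, 0, 0], [-0.3, -0.02, -0.02, 0, 0, 0], [-0.52, -0.04, -0.03, 0, 0, 0], [-0.74, -0.05, -0.04, 0, 0, 0], [-0.95, -0.07, -0.054, 0, 0, 0]]]}}

```text
clock: 33.5
tool_pos: [0.6402, -0.1039, 0.1377]
orientation: [179.9, 0.0, -85.0]
force: [0.0, -0.1, -1.2]
opening: 0.025
gripper_force: 30.0
```

{"fn": "step_arm", "kwargs": {"steps": [[[-0.2, -0.01, -0.01, 0, 0, 0], [-0.4, -0.03, -0.02, 0, 0, 0], [-0.6, -0.04, -0.03, 0, 0, 0], [-0.8, -0.06, -0.04, 0, 0, 0], [-0.95, -0.069, -0.054, 0, 0, 0]]]}}

```text
clock: 34.0
tool_pos: [0.639, -0.0085, 0.1433]
orientation: [179.9, -0.0, -85.0]
force: [0.3, -0.5, -0.3]
opening: 0.0253
gripper_force: 30.0
```

{"fn": "step_arm", "kwargs": {"steps": [[[-0.18, -0.02, 0.02, 0, 0, -0.015], [-0.36, -0.04, 0.05, 0, 0, -0.03], [-0.54, -0.06, 0.07, 0, 0, -0.045], [-0.721, -0.076, 0.1, 0, 0, -0.058]]]}}

```text
clock: 34.4
tool_pos: [0.641, 0.0637, 0.1341]
orientation: [180.0, -0.0, -83.3]
force: [0.2, -0.7, -0.6]
opening: 0.0248
gripper_force: 30.0
```

{"fn": "step_arm", "kwargs": {"steps": [[[-0.18, -0.02, 0.02, 0, 0, -0.015], [-0.36, -0.05, 0.05, 0, 0, -0.03], [-0.54, -0.07, 0.07, 0, 0, -0.045], [-0.719, -0.096, 0.1, 0, 0, -0.058]]]}}

```text
clock: 34.8
tool_pos: [0.6423, 0.1364, 0.1245]
orientation: [-180.0, 0.0, -81.6]
force: [-0.5, -1.0, -0.4]
opening: 0.0252
gripper_force: 30.0
```

{"fn": "step_arm", "kwargs": {"steps": [[[-0.18, -0.03, 0.02, 0, 0, -0.015], [-0.36, -0.06, 0.05, 0, 0, -0.03], [-0.54, -0.09, 0.07, 0, 0, -0.045], [-0.716, -0.117, 0.1, 0, 0, -0.059], [-0.716, -0.117, 0.1, 0, 0, -0.059], [-0.716, -0.117, 0.1, 0, 0, -0.059]]]}}

```text
clock: 35.4
tool_pos: [0.6433, 0.2081, 0.1142]
orientation: [180.0, -0.0, -79.9]
force: [-0.3, 0.9, -0.5]
opening: 0.0252
gripper_force: 30.0
```

{"fn": "step_arm", "kwargs": {"steps": [[[0, 0, 0.15, 0, 0, 0], [0, 0, 0.3, 0, 0, 0], [0, 0, 0.45, 0, 0, 0], [0, 0, 0.57, 0, 0, 0], [0, 0, 0.68, 0, 0, 0], [0, 0, 0.76, 0, 0, 0], [0, 0, 0.8, 0, 0, 0], [0, 0, 0.823, 0, 0, 0], [0, 0, 0.823, 0, 0, 0], [0, 0, 0.823, 0, 0, 0]]]}}

```text
clock: 36.4
tool_pos: [0.6437, 0.2076, 0.0328]
orientation: [-180.0, 0.0, -80.0]
force: [-0.3, 0.5, -0.5]
opening: 0.0253
gripper_force: 30.0
```

Release it, lift, and move clear in −y so the top camera can see the rack.

{"fn": "step_arm", "kwargs": {"steps": [[[0, 0, 0, 0, 0, 0], [0, 0, 0, 0, 0, 0], [0, 0, 0, 0, 0, 0], [0, 0, 0, 0, 0, 0], [0, 0, 0, 0, 0, 0], [0, 0, 0, 0, 0, 0]]], "jaw": 110}}

```text
clock: 37.0
tool_pos: [0.6435, 0.2074, 0.0323]
orientation: [-180.0, 0.0, -80.0]
force: [-0.6, -0.7, 0.7]
opening: 0.0499
gripper_force: 0.0
```

{"fn": "step_arm", "kwargs": {"steps": [[[0, 0, -0.1, 0, 0, 0], [0, 0, -0.25, 0, 0, 0], [0, 0, -0.45, 0, 0, 0], [0, 0, -0.65, 0, 0, 0], [0, 0, -0.85, 0, 0, 0], [0, 0, -1, 0, 0, 0]]]}}

```text
clock: 37.6
tool_pos: [0.6442, 0.2077, 0.1354]
orientation: [-179.8, 0.0, -80.0]
force: [0.2, -0.3, 1.5]
opening: 0.0499
gripper_force: 0.0
```

{"fn": "step_arm", "kwargs": {"steps": [[[0.1, 0, -0.1, 0, 0, 0], [0.3, 0, -0.2, 0, 0, 0], [0.52, 0, -0.3, 0, 0, 0], [0.75, 0, -0.4, 0, 0, 0], [1, 0, -0.5, 0, 0, 0]]]}}

```text
clock: 38.1
tool_pos: [0.6606, 0.1065, 0.1824]
orientation: [179.9, -0.0, -80.0]
force: [0.2, -0.3, 0.3]
opening: 0.0501
gripper_force: 0.0
```

{"fn": "step_arm", "kwargs": {"steps": [[[0.25, 0, 0, 0, 0, 0], [0.5, 0, 0, 0, 0, 0], [0.75, 0, 0, 0, 0, 0], [1, 0, 0, 0, 0, 0]]]}}

```text
clock: 38.5
tool_pos: [0.6778, 0.0076, 0.182]
orientation: [179.9, -0.0, -80.0]
force: [-0.9, 0.2, -0.1]
opening: 0.0499
gripper_force: 0.0
```

{"fn": "step_arm", "kwargs": {"steps": [[[0.25, 0, 0, 0, 0, 0], [0.5, 0, 0, 0, 0, 0], [0.75, 0, 0, 0, 0, 0], [1, 0, 0, 0, 0, 0], [1, 0, 0, 0, 0, 0]]]}}

```text
clock: 39.0
tool_pos: [0.695, -0.0925, 0.1816]
orientation: [179.9, -0.0, -80.2]
force: [-0.4, -0.1, -0.4]
opening: 0.05
gripper_force: 0.0
```

Run:
```python
from h import *
c=calibration("top");p,d=snapshot("top");np.savez("t5.npz",p=p,d=d,**{k:np.array(c[k]) for k in("mtx","rvec","tvec")})
cv2.imwrite("pics/t5.png",cv2.resize(p[125:315,170:340,::-1],None,fx=3,fy=3,interpolation=cv2.INTER_CUBIC))
```

```text
(no output)
```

View pics/t5.png

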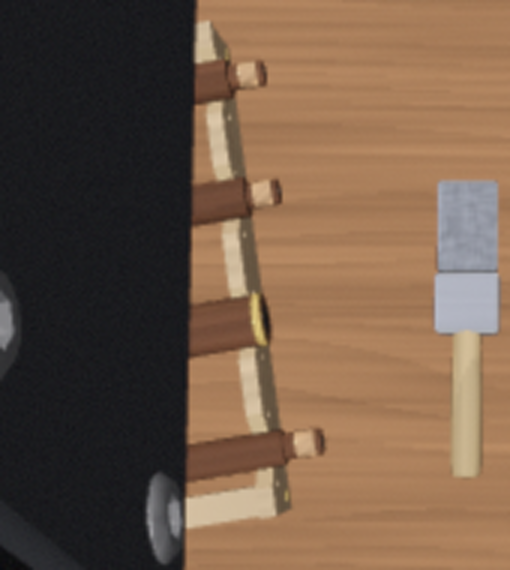

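All four −y ends are visible. The tips are at crop pixels (264,74), (280,193), (267,318) and (322,442).

Run:
```python
from h import *
z=np.load("t5.npz");c,s=np.cos(np.radians(10)),np.sin(np.radians(10))
for n,t,zz,L in(("mid",(264,74),.0504,74),("bell",(280,193),.0504,72),("stock",(267,318),.0546,56),("bottom",(322,442),.0476,75)):
    w=world("",0,z,170+t[0]/3,125+t[1]/3,zz)-[.5289,.1792,0]
    print(n,"rack x",(1e3*(c*w[0]+s*w[1])).round(1),"origin y",(1e3*(-s*w[0]+c*w[1])+L).round(1))
p,d=snapshot("scene");cv2.imwrite("pics/s6.png",cv2.resize(p[170:380,310:530,::-1],None,fx=2.8,fy=2.8,interpolation=cv2.INTER_CUBIC))
```

```text
mid rack x 114.8 origin y 1.0
bell rack x 36.6 origin y -0.4
stock rack x -40.0 origin y 1.5
bottom rack x -119.0 origin y -0.9
```

View pics/s6.png

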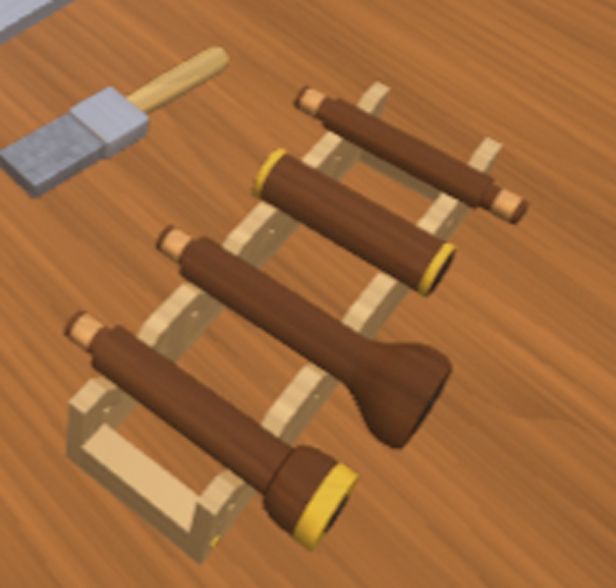

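All four parts are seated and parallel in the V notches, within about 3 mm of target along and across the rack.

```bash
python3 -c "
from plant import *
print(close_job())"
```

```text
the job is handed in; nothing more can be done
None
```

All four parts are in the rack in their original order, from the robot outward: bottom joint, stock, bell joint, middle joint. The last camera check showed each seated within about 3 mm of its notch and of centre, and I handed the job in at about 39 s; no verdict came back.

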